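Seat the burner crown of a table-top gas hob

ROBOT

A 7-joint arm with a two-finger parallel gripper is mounted at the origin on a cart in front of the work surface, level with it; the furniture and walls round the work are solid. World frame = base frame: x ahead of the robot, y to its left, z up, the work surface at z = 0. Lengths are in mm, angles in rad, forces in N, time in s.
With the tool pointing down it reaches from about 425 to 1025 mm from the base axis. Payload 9.4 kg.
Tool frame: the origin (TCP) lies on the mounting face of the last link; the fingertips stand 186 mm ahead of it and the grasp point (between the pads) lies 167 mm ahead of it; z points along the fingers, y is the line along which they close (so a half turn about z gives the same grasp; the last joint's range is limited). The gripper opens to 93 mm and grips with 3 to 60 N. Pads are 15 mm wide; open, the fingers measure 128 mm over their backs; the gripper's body (75 mm by 188 mm) begins 65 mm behind the grasp point.
Start: joints at [-1.179, 0.599, -0.003, 1.599, 0.002, 0.943, -0.08], TCP at [327.563, 646.782, 404.718] pointing down, gripper open.
Joint ranges: [-2.57, 2.57], [-0.35, 1.97], [-1.29, 1.29], [0.11, 2.56], [-1.05, 4.19], [0.11, 1.86], [-2.63, 2.63]. Speed limits (rad/s): [2.22, 2.22, 3.01, 3.01, 3.14, 3.14, 3.14].

INTERFACE

Orientations are given as a unit quaternion [x, y, z, w].
In Python, from cell import bot gives the robot as it stands.
- The arm moves only by the shell command python3 -m pendant 'ROWS' [FORCE]. ROWS is JSON, one flat list of numbers, 5 for each row, row after row: the opening, from -1 (shut) to 1 (fully open), so that 0 is half open, then the shift along the tool's x, y, z in mm, then the turn about the tool's z in rad. In form: [fingers, dx, dy, dz, yaw, fingers, dx, dy, dz, yaw, ...]. A call has 1 to 8 rows; each row is the pose to reach, as a shift and turn from the pose commanded when the call began, along the tool's axes at that moment; what a row does not reach only later rows make up. A row lasts 1/12 s, in which the tool goes at most 41.7 mm and 7.16 degrees, less where a joint would pass 70% of its speed; a pose out of reach is approached as far as the arm can. A call with a gripper value outside its range is refused whole. The fingers move at their own pace and stop on an object; FORCE is the grip in N (left out, the last holds). Time passes only in rows, so rows that repeat a pose let the fingers close. It gives the time, the measured TCP pose, the force and the opening at its end, in the units of the state.
- bot.get_state(): the state, without advancing time (a new reading comes with each control period).
- bot.get_image(name): name is "scene" or "top" or "wrist"; returns the picture (384x512x3 uint8, red, green, blue); there is no depth.
- bot.camera_model(name): a dict with "intrinsics" (3x3 intrinsics, pixels), "origin" and "attitude" of the camera in the world. Camera axes: x right, y down, z forward; pixel columns grow to the right and rows downward; lengths in mm; the calibration is good to about 2 mm. A picture is of the moment at which its call begins: read the wrist's pose just before it. camera_model takes no time and is no camera call; for the wrist camera it gives the pose at the moment of the call.
- bot.job_done(): hands the job in, once; it reports no verdict.
Trained networks look in the newest picture that a camera, given by its name, has taken for a name from the list of things; names that differ only in an ending like _2 or _b are one class to them, and where a whole thing is asked for, a point or a joint stands for the part that bears it (a point fixed in the world has none). Each returns a list of dicts, best first, with "p" (0 to 1); they miss things now and then, are a little off and sometimes report something else, mostly with a low value. They report only what shows in the picture. A call takes as long as a camera call. They do not tell look-alikes from the thing itself.
- bot.boxes_of(thing, camera): "position" ([x, y, z] in mm, in the coordinates of the camera as it stood for that picture, good to about 4 mm: the middle of the surface that is visible of it).
- bot.outline_of(thing, camera): "pixels" (384x512 bool, what is visible of it).
The state is a dict: "time_s": time; "joints": joint angles; "dq": joint speeds; "joint_efforts": joint torques, N m; "tool_pos": TCP position; "tcp_rot": TCP orientation; "ft_force": force on the tool from outside, world axes, zero at the start; "wrist_torque": the same for the moment, N m; "width": opening from 0.0 (shut) to 1.0 (fully open).
Only numpy, scipy, OpenCV 4.12 (cv2) and the standard library are available. Lean on these libraries where they do the work, as an engineer would, in place of code of your own. Each camera call takes 0.05 s, during which the arm holds its last target. There are 200 camera calls.

TASK

The crown of the gas burner has been put back turned the wrong way and stands high. With a fingertip, push its upright lug round, either way, until the wide notch in its toothed rim stands over the brass locating pin beside the blue insulator block, then press the black cap down until the crown sits fully home, flush on the burner. Do not lift the crown, leave the other things where they are, and finish clear of the hob.

Things in the scene. Friction and masses are not known exactly. Their poses are not given: they have to be found in the camera images.
- hob: Fixed steel table-top gas hob, 200 (x) x 220 (y) x 45 mm, black knob on its front (-x) face; place and yaw vary. Origin: centre of its underside, straight below the burner axis. An aluminium burner throat, 68 mm across, stands on that axis, its top 60 mm above the origin.
- pin (a point): Top of the fixed brass locating pin, 6 mm thick, rounded on top, 40.5 mm from the burner axis in the hob's +x direction, top 68 mm above the hob's underside. Just outside it (51 to 67 mm from the axis) a blue insulator block 16 x 14 mm, top 55 mm above the hob's underside. The crown hides the pin while turned wrong; the blue block shows where it is.
- crown: Loose burner crown, 0.3 kg: aluminium disc 92 mm across, 23 teeth 6 mm high round its rim, black cap 66 mm across on top, and a spigot below that centres it on the burner axis (about 1 mm play). Origin: on its axis at the underside of the toothed disc; x towards the notch, z up. Origin above the hob's underside: 70 mm at the start (2 mm clear of the pin), 60 mm when seated on the throat.
- notch (a point): Middle of the notch, where one tooth is missing from the crown's rim: about 12 mm wide, 40.5 mm from the crown's axis on its +x side, 3 mm above the crown's origin. The only wide gap; a short white line on the black cap points to it. The pin has about 2.5 mm play either side in it.
- lug (a point): Centre of the upright steel finger lug on the cap, opposite the notch (crown's -x side), 24 mm from the axis and 23.5 mm above the crown's origin. It is 16 mm long radially (16 to 32 mm from the axis), 8 mm thick and stands 21.5 mm above the cap's top.
- matchbox: Bystander: red matchbox, 56 x 36 x 15 mm, lying on the hob's far left corner.
- egg_timer: Bystander: white egg timer, 65 mm across, 50 mm high, standing on the worktop left of the hob.
- lighter: Bystander: red gas lighter, 205 mm long, lying on the worktop at the left.
- tape_25: Bystander: roll of black tape, 58 mm across, 19 mm high, at the right.
- carrier (a joint): Slide of the hidden cup in the throat in which the crown's spigot stands, m: 0 up (start), 0.010 crown seated. It turns very easily with the crown, is held at any height by friction and has no spring; it goes down when the crown is pressed with about 5 N. With the notch not over the pin, the pin stops the crown after 2 mm.
- cap (a point): Centre of the black cap's flat top, on the crown's axis, 13 mm above the crown's origin. The cap is 66 mm across and free except for the lug: press it near the middle, on the notch side of the axis.
- spice: Bystander: spice jar with red lid, 45 mm across, 106 mm high, standing on the worktop at the hob's far right.
There are look-alikes about, which are no part of the job. Leave any red look-alike of the crown alone.

How it is judged:
By the outcome, as a careful person would: the job done as asked, in the order asked, and still so for the second after the job is handed in, with the robot touching nothing.
It also fails if it takes over 54 s, if anything falls off the work surface, if the arm or the gripper's body presses on something with over 40 N, if the wrist force passes 120 N, or if a joint passes its speed limit or range.

## Working session

There is one attempt and no reset: what is moved stays moved. The work goes in short steps, Python scripts to look and compute and a shell command to move; the robot and the scene stay as the last step left them, time stands still between calls to the robot, and variables do not carry over. Pictures are saved under pics/ and viewed, on a budget of 10 in all, crops included, one or two more only if the job needs it, and the job is handed in when it is done.

```bash
mkdir -p pics; ls
cat > h.py <<'E'
import numpy as np,cv2
from cell import bot
def save(cam,fn):
    im=bot.get_image(cam); cv2.imwrite('pics/'+fn,im[:,:,::-1]); return im
def R(m):
    a=np.array(m['attitude'],float)
    if a.shape==(3,3): return a
    from scipy.spatial.transform import Rotation as Ro
    return Ro.from_quat(a).as_matrix()
def w(m,p): return R(m)@np.array(p)+np.array(m['origin'])
def ray(m,u,v,z):
    d=R(m)@np.linalg.inv(np.array(m['intrinsics']))@np.array([u,v,1.]); o=np.array(m['origin'],float)
    return o+d*(z-o[2])/d[2]
def pix(m,p):
    q=np.array(m['intrinsics'])@(R(m).T@(np.array(p,float)-np.array(m['origin']))); return q[:2]/q[2]
E
python3 - <<'E'
from h import *
print(bot.get_state())
for c in ['scene','top']:
    save(c,c+'0.png'); m=bot.camera_model(c); print(c,m)
    for t in ['hob','crown','lug','notch','cap','pin']:
        try:
            for b in bot.boxes_of(t,c)[:3]: print(t,round(b['p'],2),w(m,b['position']).round(0), pix(m,w(m,b['position'])).round())
        except Exception as e: print(t,e)
E
```

```text
pics
{'time_s': 0.0, 'joints': array([-1.1786935 ,  0.60009802, -0.00251425,  1.60014306,  0.00180685,
        0.94291495, -0.07982863]), 'dq': array([ 5.52235009e-04,  3.00347308e-04,  5.89973447e-04, -4.37963125e-05,
        1.47250914e-03,  9.62897485e-04,  3.94188076e-04]), 'joint_efforts': array([-2.90624382e-05, -7.65048552e+01,  1.49773501e+00, -2.52361786e+01,
       -5.23737038e-02,  1.67616794e-02,  1.50141564e-04]), 'tool_pos': array([327.48019752, 646.58559439, 403.87504987]), 'tcp_rot': array([ 2.32255882e-01,  9.72654407e-01, -7.74411989e-04, -1.00053718e-04]), 'ft_force': array([-0.09039395,  0.86023173,  0.73158257]), 'wrist_torque': array([-0.00612998,  0.01685056, -0.02505044]), 'width': 0.9996970856570214}
scene {'intrinsics': array([[353.44994471,   0.        , 262.10360209],
       [  0.        , 353.44994471, 190.67458575],
       [  0.        ,   0.        ,   1.        ]]), 'origin': array([ 129.60403032, -302.63461679,  727.53180709]), 'attitude': array([ 0.83884464, -0.38152391,  0.15348055, -0.35668319])}
hob 0.87 [487.  79.  44.] [246. 243.]
crown 0.92 [52
[... 451 characters left out ...]
.]
top {'intrinsics': array([[408.8145363 ,   0.        , 253.92347603],
       [  0.        , 408.8145363 , 201.1928148 ],
       [  0.        ,   0.        ,   1.        ]]), 'origin': array([ 484.34071146,  137.73439488, 1345.61039768]), 'attitude': array([-0.70047766,  0.71210367, -0.03601997,  0.0306914 ])}
hob 0.92 [509. 107.  44.] [261. 232.]
crown 0.68 [572. 359.  37.] [181. 213.]
crown 0.25 [511. 104.  43.] [262. 231.]
lug 0.63 [524. 119.  82.] [257. 227.]
lug 0.55 [572. 359.  33.] [182. 214.]
notch 0.76 [520. 120.  86.] [257. 228.]
notch 0.63 [575. 355.  33.] [183. 213.]
cap 0.82 [575. 359.  32.] [182. 213.]
cap 0.68 [519. 117.  86.] [258. 228.]
pin 0.9 [510. 105.  45.] [261. 232.]
```

```bash
python3 -c "
import cv2,numpy as np
a=cv2.imread('pics/top0.png');print(a.shape)
b=cv2.imread('pics/scene0.png')
cv2.imwrite('pics/both.png',cv2.resize(np.vstack([a,b]),(400,600)))"
```

```text
(384, 512, 3)
```

View pics/top0.png

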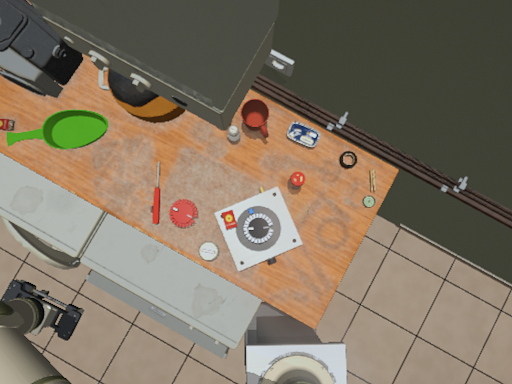

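```bash
python3 -c "
import cv2,numpy as np
a=cv2.imread('pics/top0.png')[175:285,200:320]
b=cv2.imread('pics/scene0.png')
cv2.imwrite('pics/c1.png',np.hstack([cv2.resize(a,(419,384),interpolation=cv2.INTER_CUBIC),b[:,100:480]]))"
python3 - <<'E'
from h import *
m=bot.camera_model('top')
for p in [(0,0,0),(521,117,83),(327,646,404),(327,646,0)]: print(p,pix(m,p))
print(ray(m,250,211,55),ray(m,258.5,228,75),ray(m,272,262,30))
E
```

```text
(0, 0, 0) [297.09088968 392.73268356]
(521, 117, 83) [257.68267159 227.86259479]
(327, 646, 404) [ 26.0465813 314.0748681]
(327, 646, 0) [ 94.60521547 291.48886085]
[575.46674953 139.90529693  55.        ] [520.76464326 114.34011458  75.        ] [413.13169776  72.39701197  30.        ]
```

View pics/c1.png

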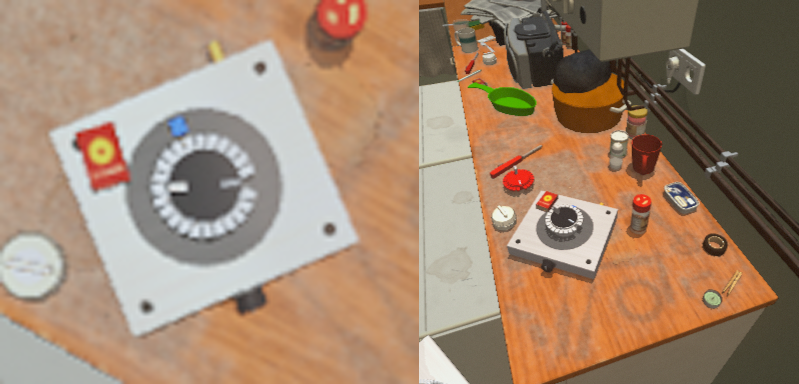

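```bash
cat >> h.py <<'E'
from scipy.spatial.transform import Rotation as Ro
def st():
    s=bot.get_state(); return np.array(s['tool_pos']),Ro.from_quat(s['tcp_rot']),s
def shift(target):
    p,r,s=st(); return r.inv().apply(np.array(target,float)-p).round(1)
E
python3 - <<'E'
from h import *
p,r,s=st(); print(r.as_matrix().round(3)); print(shift([521,115,404]))
m=bot.camera_model('wrist'); print(r.inv().apply(m['origin']-p), (r.inv().as_matrix()@R(m)).round(2), m['intrinsics'][0])
E
```

```text
[[-0.892  0.452  0.   ]
 [ 0.452  0.892  0.   ]
 [-0.     0.    -1.   ]]
[-412.8 -387.     0.7]
[72.80379273 -0.39430993 19.53793047] [[ 0.   -0.97 -0.26]
 [ 1.    0.   -0.  ]
 [ 0.   -0.26  0.97]] [295.10642186   0.         257.05052423]
```

```bash
python3 -m pendant '[-1,-30,-28,0,0,-1,-60,-56,0,0,-1,-90,-84,0,0,-1,-120,-112,0,0,-1,-150,-140,0,0,-1,-180,-168,0,0,-1,-210,-196,0,0,-1,-240,-224,0,0]' 20
python3 -m pendant '[-1,-30,-28,0,0,-1,-60,-56,0,0,-1,-90,-84,0,0,-1,-120,-112,0,0,-1,-150,-140,0,0,-1,-173,-163,0,0,-1,-173,-163,0,0]'
python3 - <<'E'
from h import *
p,r,s=st();print(p,s['joints'].round(2),shift([521,115,404]),s['time_s'])
m=bot.camera_model('wrist'); im=save('wrist','w1.png')
for t in ['crown','lug','notch','cap','pin','hob']:
    for b in bot.boxes_of(t,'wrist')[:2]: print(t,round(b['p'],2),w(m,b['position']).round(1), pix(m,w(m,b['position'])).round())
cv2.imwrite('pics/w1b.png',cv2.resize(im[90:310,110:400,::-1],None,fx=2.7,fy=2.7,interpolation=cv2.INTER_CUBIC))
np.save('w1m.npy',m,allow_pickle=True)
E
```

```text
time_s: 1.37
tool_pos: [440.8, 336.6, 405.0]
tcp_rot: [0.232, 0.973, 0.0, 0.0]
ft_force: [0.5, -0.1, 0.2]
width: 0.473
time_s: 1.95
tool_pos: [522.8, 108.0, 405.1]
tcp_rot: [0.237, 0.972, -0.001, 0.001]
ft_force: [-0.6, 0.7, -0.0]
width: 0.011
[522.81654584 108.02092811 405.08782265] [-0.33  0.37  0.03  2.04 -0.01  0.73  0.8 ] [4.8 5.4 1.1] 1.95
crown 0.95 [521.3 115.9  83.3] [264. 183.]
crown 0.63 [574.  351.3  33.4] [465. 122.]
lug 0.81 [515.7 114.7  80.7] [260. 178.]
lug 0.63 [576.9 352.4  33.4] [467. 124.]
notch 0.97 [573.9 354.7  32.3] [467. 120.]
notch 0.81 [518.9 119.   85.4] [266. 180.]
cap 0.66 [517.8 119.2  82.2] [265. 178.]
cap 0.58 [570.7 354.8  35.6] [469. 118.]
pin 0.8 [483.8 132.8  45.5] [262. 140.]
pin 0.56 [522.  118.4  83.5] [266. 182.]
hob 0.77 [485.8 132.9  41.1] [262. 142.]
```

View pics/w1b.png

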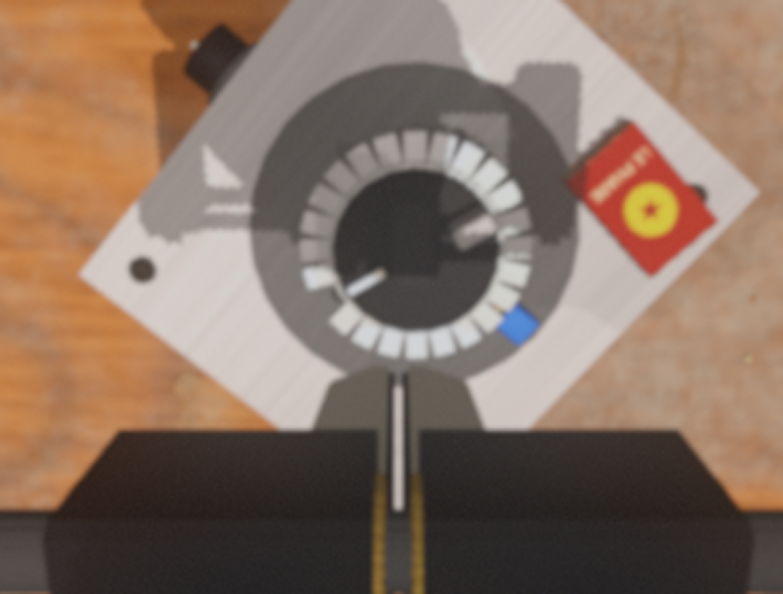

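Run:
```python
from h import *
m=np.load('w1m.npy',allow_pickle=True).item()
f=lambda x,y,z: ray(m,x/2.7+110,y/2.7+90,z)[:2]
c4=[f(300,245,76),f(531,245,76),f(415,130,76),f(415,360,76)]
print(c4); c=np.mean(c4,0); print('c',c)
cap=[f(333,250,83),f(498,250,83),f(415,168,83),f(415,331,83)]; print('cap',np.mean(cap,0),np.linalg.norm(cap[0]-cap[1]))
c=(c+np.mean(cap,0))/2
for n,p in dict(notch=f(325,300,76),line=f(345,290,83),line2=f(385,273,83),lug=f(457,238,93),lug2=f(494,224,93),blue=f(518,325,55),box=f(645,197,60),knob=f(222,55,30)).items():
    print(n,p.round(1),np.linalg.norm(p-c).round(1),np.degrees(np.arctan2(*(p-c)[::-1])).round(1))
# hob corner
p=f(78,272,45); print(p)
```

```text
[array([499.58119643,  75.635709  ]), array([541.67111066, 157.04276875]), array([480.55700289, 136.56602911]), array([563.74141592,  94.1396821 ])]
c [521.38768147 115.84604724]
cap [521.24486549 115.7623776 ] 64.08694282777896
notch [524.1  73.5] 42.4 -86.3
line [522.6  84. ] 31.8 -87.7
line2 [523.7 101.2] 14.8 -80.7
lug [521.9 132.7] 16.9 87.9
lug2 [523.5 147.3] 31.6 86.0
blue [577.1 138.1] 60.1 21.8
box [549.2 207.9] 96.2 73.2
knob [417.7  76.8] 110.7 -159.4
[469.41149603 -23.80841876]
```

```bash
python3 -m pendant '[-0.61,0,0,0,0.122,-0.61,0,0,0,0.244,-0.61,0,0,0,0.366,-0.61,0,0,0,0.488,-0.61,0,0,0,0.61,-0.61,0,0,0,0.732,-0.61,0,0,0,0.854,-0.61,0,0,0,0.976]'
python3 - <<'E'
from h import *
p,r,s=st();print(p,r.as_matrix().round(3).tolist(),s['joints'].round(2),shift([521.3,139.8,405]),s['width'])
y=r.as_matrix()[:,1];print(np.arctan2(y[1],y[0]))
E
```

```text
time_s: 2.97
tool_pos: [520.9, 116.2, 404.8]
tcp_rot: [0.663, 0.749, 0.0, -0.0]
ft_force: [-0.0, 0.7, -0.0]
width: 0.191
[520.86419527 116.15914964 404.75225244] [[-0.122, 0.993, 0.0], [0.993, 0.122, 0.0], [0.0, 0.0, -1.0]] [-0.54  0.38  0.29  2.05 -0.16  0.73 -0.03] [23.4  3.3 -0.2] 0.19069572516334057
0.12212538372868995
```

```bash
python3 -m pendant '[-0.61,12,2,30,0.11,-0.61,23.4,3.3,60,0.11,-0.61,23.4,3.3,84,0.11,-0.61,23.4,3.3,84,0.11]'
python3 - <<'E'
from h import *
p,r,s=st();print(p,s['width'])
m=bot.camera_model('wrist'); im=save('wrist','w2.png'); np.save('w2m.npy',m,allow_pickle=True)
print(pix(m,r.apply([0,0,186])+p), pix(m,[521.3,139.8,104.5]))
E
```

```text
time_s: 3.3
tool_pos: [520.0, 140.5, 317.0]
tcp_rot: [0.7, 0.714, -0.003, -0.001]
ft_force: [-0.7, -0.8, -1.1]
width: 0.197
[519.97740675 140.47121879 317.03957032] 0.19689925390208995
[258.74608982 239.28648663] [262.16842322 224.41224211]
```

View pics/w2.png

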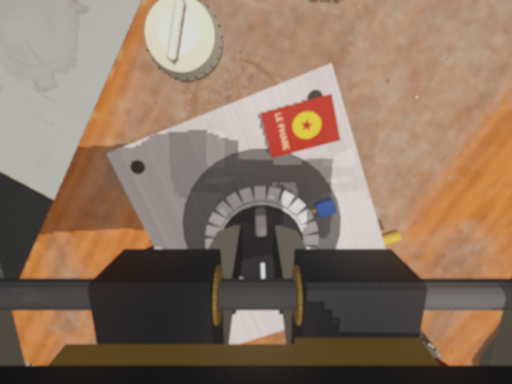

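```bash
python3 -m pendant '[-0.61,0,0,22,0,-0.61,0,0,44,0,-0.61,0,0,44,0,-0.61,0,0,44,0]'
python3 - <<'E'
from h import *
p,r,s=st();print(p,r.as_matrix().round(3).tolist(),s['width'],s['ft_force'])
# arc rows: rotate about c by total A; shifts in tool axes for steps
c=np.array([521.3,115.8])
for k in range(1,17):
    a=0.1*k; M=Ro.from_euler('z',a).as_matrix()
    rel=p.copy()-[*c,p[2]]; q=M@rel+[*c,p[2]]
    if k<=8: print(k,r.inv().apply(q-p).round(1).tolist(),-a)
E
```

```text
time_s: 3.68
tool_pos: [521.7, 138.5, 277.6]
tcp_rot: [0.701, 0.713, -0.0, -0.0]
ft_force: [0.9, 0.2, 0.7]
width: 0.194
[521.70602561 138.50015896 277.60462604] [[-0.016, 1.0, -0.0], [1.0, 0.016, -0.0], [-0.0, -0.0, -1.0]] 0.1937622954218536 [0.87935216 0.15776131 0.70575317]
1 [-0.0, -2.3, 0.0] -0.1
2 [-0.3, -4.5, 0.0] -0.2
3 [-0.8, -6.7, 0.0] -0.30000000000000004
4 [-1.5, -8.9, 0.0] -0.4
5 [-2.4, -11.0, 0.0] -0.5
6 [-3.5, -12.9, 0.0] -0.6000000000000001
7 [-4.8, -14.8, 0.0] -0.7000000000000001
8 [-6.3, -16.5, 0.0] -0.8
```

```bash
python3 -m pendant '[-0.61,0,-2.3,0,-0.1,-0.61,-0.4,-4.6,0,-0.2,-0.61,-1,-6.9,0,-0.3,-0.61,-1.8,-9.1,0,-0.4,-0.61,-2.8,-11.2,0,-0.5,-0.61,-4,-13.2,0,-0.6,-0.61,-5.4,-15,0,-0.7,-0.61,-7,-16.7,0,-0.8]'
python3 -m pendant '[-0.61,0,-2.3,0,-0.1,-0.61,-0.4,-4.6,0,-0.2,-0.61,-1,-6.9,0,-0.3,-0.61,-1.8,-9.1,0,-0.4,-0.61,-2.8,-11.2,0,-0.5,-0.61,-4,-13.2,0,-0.6,-0.61,-5.4,-15,0,-0.7,-0.61,-7,-16.7,0,-0.8]'
python3 - <<'E'
from h import *
p,r,s=st();d=p[:2]-[521.3,115.8];y=r.as_matrix()[:,1]
print(p,np.hypot(*d),np.degrees([np.arctan2(d[1],d[0]),np.arctan2(y[1],y[0])]),s['joints'].round(2),s['ft_force'])
m=bot.camera_model('wrist'); im=save('wrist','w3.png'); np.save('w3m.npy',m,allow_pickle=True)
E
```

```text
time_s: 4.35
tool_pos: [505.5, 131.3, 279.1]
tcp_rot: [0.366, 0.931, 0.001, 0.002]
ft_force: [-0.5, -0.0, -0.7]
width: 0.193
time_s: 5.02
tool_pos: [499.2, 114.1, 279.0]
tcp_rot: [-0.025, 1.0, -0.001, 0.002]
ft_force: [-1.1, 0.1, -0.3]
width: 0.191
[499.21744074 114.05647581 278.99588603] 22.151282130087353 [-175.48558803   92.84361548] [-0.18  0.55 -0.22  2.18  0.28  0.43  1.  ] [-1.0580858   0.10620361 -0.26680498]
```

View pics/w3.png

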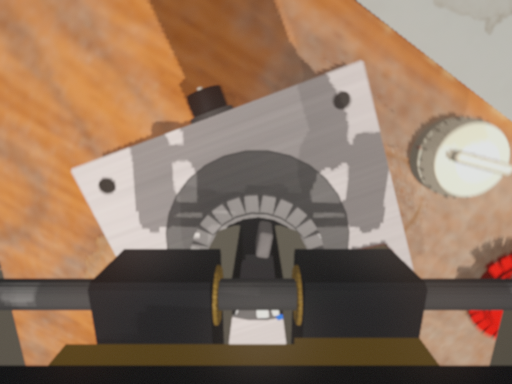

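```bash
python3 -m pendant '[-0.61,0,-2.3,0,-0.1,-0.61,-0.4,-4.6,0,-0.2,-0.61,-1,-6.9,0,-0.3,-0.61,-1.8,-9.1,0,-0.4,-0.61,-2.8,-11.2,0,-0.5,-0.61,-2.8,-11.2,0,-0.5,-0.61,-2.8,-11.2,0,-0.5]'
python3 -m pendant '[-0.61,0,0,-40,0,-0.61,24,0,-80,0,-0.61,48,0,-120,0,-0.61,48,0,-120,0,-0.61,48,0,-120,0]'
python3 - <<'E'
from h import *
p,r,s=st();d=p[:2]-[521.3,115.8];y=r.as_matrix()[:,1]
print(p,np.hypot(*d),np.degrees([np.arctan2(d[1],d[0]),np.arctan2(y[1],y[0])]),s['joints'].round(2),s['ft_force'])
m=bot.camera_model('wrist'); im=save('wrist','w4.png'); np.save('w4m.npy',m,allow_pickle=True)
cv2.imwrite('pics/top4.png',cv2.resize(bot.get_image('top')[190:270,220:300,::-1],(300,300)))
E
```

```text
time_s: 5.65
tool_pos: [502.4, 102.9, 277.9]
tcp_rot: [-0.267, 0.964, -0.001, 0.001]
ft_force: [0.0, -0.1, -0.0]
width: 0.195
time_s: 6.07
tool_pos: [460.1, 77.9, 399.7]
tcp_rot: [-0.267, 0.964, -0.001, 0.002]
ft_force: [0.4, -0.2, 0.8]
width: 0.196
[460.1195742   77.88118746 399.69531292] 71.97833594620253 [-148.20991694  120.95494847] [ 0.11  0.34 -0.51  2.16  0.26  0.7   1.53] [ 0.43583961 -0.18577769  0.81122756]
```

View pics/w4.png

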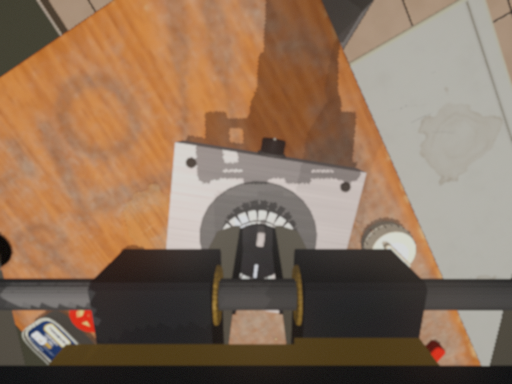

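```bash
python3 -m pendant '[-1,-36,0,0,0,-1,-72,0,0,0,-1,-82,0,0,0,-1,-82,0,0,0,-1,-82,0,0,0]'
python3 - <<'E'
from h import *
p,r,s=st();y=r.as_matrix()[:,1]
print(p,np.degrees(np.arctan2(y[1],y[0])))
m=bot.camera_model('wrist'); im=save('wrist','w5.png'); np.save('w5m.npy',m,allow_pickle=True)
print(pix(m,[521.3,115.8,83]))
cv2.imwrite('pics/w5b.png',cv2.resize(im[70:270,140:380,::-1],None,fx=3,fy=3,interpolation=cv2.INTER_CUBIC))
E
```

```text
time_s: 6.58
tool_pos: [530.9, 121.5, 394.7]
tcp_rot: [-0.269, 0.963, 0.0, -0.002]
ft_force: [-0.0, 0.0, 0.3]
width: 0.005
[530.91561651 121.49238444 394.74703353] 121.26058850325477
[256.21141349 180.73770523]
```

View pics/w5b.png

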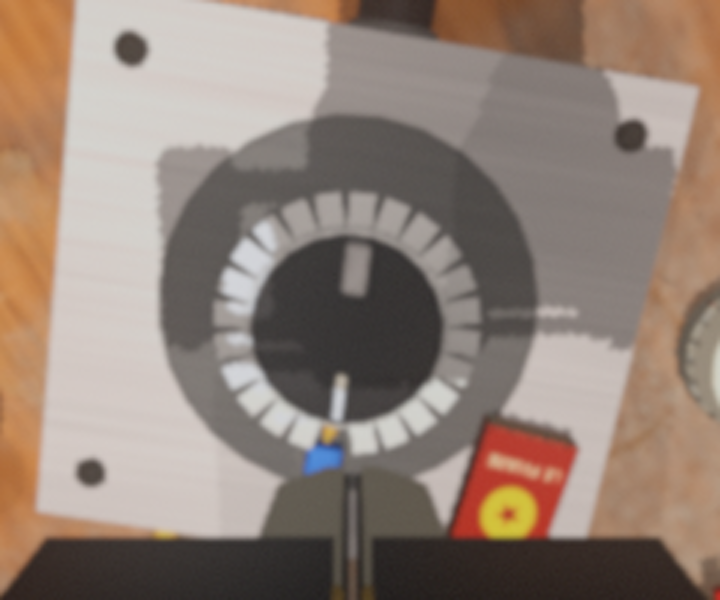

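Run:
```python
from h import *
m=np.load('w5m.npy',allow_pickle=True).item()
f=lambda x,y,z: ray(m,x/3+140,y/3+70,z)[:2]
c4=[f(213,322,76),f(482,322,76),f(348,190,76),f(348,456,76)];c=np.mean(c4,0)
cap=np.mean([f(252,328,83),f(443,328,83),f(347,236,83),f(347,424,83)],0); print(c,cap)
for C in (c,cap):
  for n,p in dict(notch=f(334,441,76),line=f(338,420,83),lugtop=f(359,250,104.5),luglow=f(355,293,104.5),pin=f(328,433,68),blue=f(323,460,55),knob=f(396,10,28)).items():
    print(n,p.round(1),np.linalg.norm(p-C).round(1),np.degrees(np.arctan2(*(p-C)[::-1])).round(1))
# hob edge directions
a,b=f(75,0,45),f(37,512,45); e=b-a; print('left edge',np.degrees(np.arctan2(e[1],e[0])))
a,b=f(698,88,45),f(585,535,45); e=b-a; print('right edge',np.degrees(np.arctan2(e[1],e[0])))
a,b=f(131,48,45),f(90,472,45); e=b-a; print('left bolts',np.degrees(np.arctan2(e[1],e[0])))
a,b=f(131,48,45),f(631,136,45); e=b-a; print('front bolts',np.degrees(np.arctan2(e[1],e[0]))-90)
```

```text
[520.5884047  114.99823576] [520.98111121 115.06263045]
notch [559.1 132.6] 42.4 24.6
line [549.7 128.7] 32.2 25.2
lugtop [493.9 102.9] 29.3 -155.7
luglow [505.8 108.8] 16.0 -157.1
pin [560.  130.4] 42.4 21.4
blue [574.3 136.3] 57.8 21.7
knob [419.4  74.2] 109.1 -158.0
notch [559.1 132.6] 42.0 24.7
line [549.7 128.7] 31.8 25.4
lugtop [493.9 102.9] 29.7 -155.9
luglow [505.8 108.8] 16.4 -157.5
pin [560.  130.4] 42.0 21.5
blue [574.3 136.3] 57.4 21.8
knob [419.4  74.2] 109.5 -158.1
left edge 22.185176581774744
right edge 21.890747734812514
left bolts 21.81545063067868
front bolts 21.764352081539826
```

Run:
```python
from h import *
p,r,s=st();print(p,s['width'],shift([500.1,105.9,320]))
```

```text
[530.3191163  120.912737   395.08019769] 0.003050709615799316 [33.4  2.8 75.2]
```

```bash
python3 -m pendant '[-0.61,17,1.4,10,0.05,-0.61,33.4,2.8,30,0.11,-0.61,33.4,2.8,55,0.11,-0.61,33.4,2.8,75,0.11,-0.61,33.4,2.8,75,0.11,-0.61,33.4,2.8,75,0.11]'
python3 - <<'E'
from h import *
p,r,s=st();x=r.as_matrix()[:,0];print(p,s['width'],shift([500.1,105.9,278]),np.degrees(np.arctan2(x[1],x[0])))
E
```

```text
time_s: 7.13
tool_pos: [500.1, 105.6, 321.2]
tcp_rot: [-0.216, 0.976, -0.0, -0.001]
ft_force: [0.2, 0.3, 0.0]
width: 0.194
[500.11443627 105.56606374 321.2180842 ] 0.1936454405122555 [-0.3  0.3 43.2] -155.0696490235429
```

```bash
python3 -m pendant '[-0.61,0,0,22,0,-0.61,0,0,43,0,-0.61,0,0,43,0,-0.61,0,0,43,0]'
python3 - <<'E'
from h import *
p,r,s=st();x=r.as_matrix()[:,0];print(p,s['width'],shift([498.4,111.3,278]),np.degrees(np.arctan2(x[1],x[0])),s['ft_force'])
E
```

```text
time_s: 7.47
tool_pos: [500.9, 106.0, 279.3]
tcp_rot: [-0.216, 0.976, -0.0, -0.0]
ft_force: [0.0, 0.2, 1.3]
width: 0.195
[500.87677495 106.02399289 279.32320522] 0.19485462137904988 [0.  5.8 1.3] -155.0540356505625 [0.03921502 0.19836592 1.31973777]
```

```bash
python3 -m pendant '[-0.61,0,1.5,0,0.04,-0.61,0,3,0,0.08,-0.61,0,4.4,0,0.12,-0.61,0,5.1,0,0.145,-0.61,0,5.8,0,0.165,-0.61,0,5.8,0,0.165,-0.61,0,5.8,0,0.165]'
python3 - <<'E'
from h import *
p,r,s=st();x=r.as_matrix()[:,0];print(p,np.degrees(np.arctan2(x[1],x[0])),s['ft_force'])
E
python3 -m pendant '[-0.61,0,0,-40,0,-1,-15,0,-70,0.0,-1,-38,0,-100,0,-1,-60,0,-122,0,-1,-60,0,-122,0,-1,-60,0,-122,0]'
python3 - <<'E'
from h import *
p,r,s=st();print(p)
m=bot.camera_model('wrist'); im=save('wrist','w6.png'); np.save('w6m.npy',m,allow_pickle=True)
cv2.imwrite('pics/w6b.png',cv2.resize(im[70:270,140:380,::-1],None,fx=3,fy=3,interpolation=cv2.INTER_CUBIC))
E
```

```text
time_s: 8.05
tool_pos: [498.6, 111.2, 279.4]
tcp_rot: [-0.135, 0.991, -0.0, 0.0]
ft_force: [-0.4, -1.4, -0.1]
width: 0.195
[498.58436617 111.24998383 279.37323039] -164.47827587632534 [-0.40888245 -1.41366417 -0.058302  ]
time_s: 8.55
tool_pos: [556.9, 127.3, 401.7]
tcp_rot: [-0.135, 0.991, 0.0, 0.001]
ft_force: [-0.6, -0.3, -0.3]
width: 0.006
[556.90911246 127.27049109 401.73143174]
```

View pics/w6b.png

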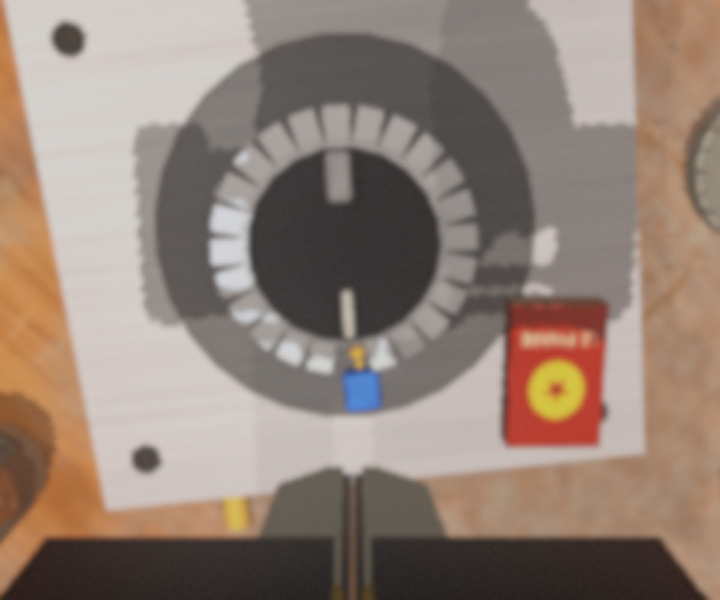

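Run:
```python
from h import *
m=np.load('w6m.npy',allow_pickle=True).item()
f=lambda x,y,z: ray(m,x/3+140,y/3+70,z)[:2]
C=np.mean([f(208,240,76),f(478,240,76),f(343,103,76),f(343,376,76),f(249,244,83),f(440,244,83),f(344,149,83),f(344,339,83)],0);print(C)
for n,p in dict(notch=f(353,362,76),line=f(350,337,83),lin2=f(346,291,83),lugo=f(338,152,104.5),lugi=f(340,202,104.5),pin=f(358,356,68),blue=f(361,391,55)).items():
    print(n,p.round(1),np.linalg.norm(p-C).round(1),np.degrees(np.arctan2(*(p-C)[::-1])).round(1))
a,b=f(68,38,45),f(146,459,45); e=b-a; print('left bolts',np.degrees(np.arctan2(e[1],e[0])))
p,r,s=st(); x=r.as_matrix()[:,0]
a=np.radians(21.8);t=C+8*np.array([np.cos(a),np.sin(a)]);print(t,shift([*t,300]),np.degrees(np.arctan2(x[1],x[0])))
```

```text
[520.89176241 114.99546512]
notch [560.8 129.4] 42.4 19.8
line [550.8 125.5] 31.7 19.4
lin2 [535.7 119.9] 15.6 18.5
lugo [491.7 105.4] 30.7 -161.9
lugi [506. 110.] 15.7 -161.4
pin [560.1 131.1] 42.3 22.3
blue [576.1 136.9] 59.4 21.6
left bolts 21.974662283524648
[528.31964902 117.96640781] [ 28.9  -1.2 100.5] -164.51038170244598
```

Run:
```python
from h import *
print(shift([499.3,107.5,320]))
```

```text
[59.6 -3.6 80.5]
```

```bash
python3 -m pendant '[-0.61,30,-1.8,10,-0.03,-0.61,59.6,-3.6,30,-0.06,-0.61,59.6,-3.6,60,-0.06,-0.61,59.6,-3.6,80,-0.06,-0.61,59.6,-3.6,80,-0.06,-0.61,59.6,-3.6,80,-0.06]'
python3 - <<'E'
from h import *
p,r,s=st();print(p,s['width'],shift([499.3,107.5,279]))
E
```

```text
time_s: 9.1
tool_pos: [498.8, 107.7, 319.6]
tcp_rot: [-0.165, 0.986, -0.0, -0.002]
ft_force: [0.2, -0.3, 1.0]
width: 0.194
[498.82338973 107.68326968 319.56343382] 0.193794632361551 [-0.6 -0.3 40.6]
```

```bash
python3 -m pendant '[-0.61,0,0,20,0,-0.61,0,0,40,0,-0.61,0,0,40,0,-0.61,0,0,40,0]'
python3 - <<'E'
from h import *
p,r,s=st();x=r.as_matrix()[:,0];print(p,s['width'],shift([501.8,103.85,279]),np.degrees(np.arctan2(x[1],x[0])),s['ft_force'])
E
```

```text
time_s: 9.43
tool_pos: [499.8, 108.1, 281.1]
tcp_rot: [-0.165, 0.986, -0.0, -0.001]
ft_force: [0.1, -0.2, 0.4]
width: 0.197
[499.77035652 108.05305767 281.07984275] 0.19662935519929922 [-0.6 -4.6  2.1] -161.0498753242973 [ 0.12276302 -0.24341026  0.36490703]
```

Orientation now 198.95, target 208.1: turn −0.16.

```bash
python3 -m pendant '[-0.61,0,-1.2,0,-0.04,-0.61,-0.2,-2.4,0,-0.08,-0.61,-0.4,-3.4,0,-0.12,-0.61,-0.5,-4,0,-0.14,-0.61,-0.6,-4.6,0,-0.16,-0.61,-0.6,-4.6,0,-0.16,-0.61,-0.6,-4.6,0,-0.16]'
python3 - <<'E'
from h import *
p,r,s=st();x=r.as_matrix()[:,0];print(p,np.degrees(np.arctan2(x[1],x[0])),s['ft_force'])
E
python3 -m pendant '[-0.61,0,0,-40,0,-1,-15,0,-70,0.0,-1,-38,0,-100,0,-1,-60,0,-122,0,-1,-60,0,-122,0,-1,-60,0,-122,0]'
python3 - <<'E'
from h import *
p,r,s=st();print(p)
m=bot.camera_model('wrist'); im=save('wrist','w7.png'); np.save('w7m.npy',m,allow_pickle=True)
cv2.imwrite('pics/w7b.png',cv2.resize(im[70:270,140:380,::-1],None,fx=3,fy=3,interpolation=cv2.INTER_CUBIC))
E
```

```text
time_s: 10.02
tool_pos: [502.0, 103.7, 281.3]
tcp_rot: [-0.242, 0.97, -0.0, 0.0]
ft_force: [-0.2, -0.5, -1.0]
width: 0.196
[502.00866717 103.6691458  281.30575059] -151.96662401252274 [-0.23666892 -0.51658751 -0.95824106]
time_s: 10.52
tool_pos: [555.3, 132.5, 403.8]
tcp_rot: [-0.242, 0.97, 0.0, 0.001]
ft_force: [-0.1, -0.6, -0.9]
width: 0.004
[555.29128823 132.45846493 403.77704943]
```

View pics/w7b.png

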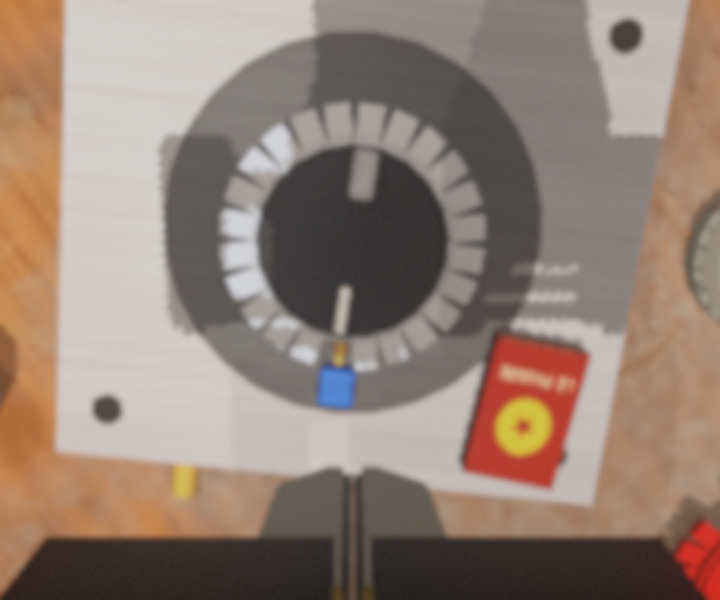

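Run:
```python
from h import *
m=np.load('w7m.npy',allow_pickle=True).item()
f=lambda x,y,z: ray(m,x/3+140,y/3+70,z)[:2]
C=np.mean([f(219,236,76),f(487,236,76),f(353,101,76),f(353,372,76),f(258,241,83),f(447,241,83),f(353,147,83),f(353,335,83)],0);print(C)
for n,p in dict(notch=f(336,358,76),line=f(341,333,83),lugo=f(367,152,104.5),lugi=f(361,200,104.5),pin=f(341,350,68),blue=f(336,387,55)).items():
    print(n,p.round(1),np.linalg.norm(p-C).round(1),np.degrees(np.arctan2(*(p-C)[::-1])).round(1))
a=np.radians(21.8);t=C+9*np.array([np.cos(a),np.sin(a)]);print(t,shift([*t,280]))
```

```text
[520.59106175 115.08815838]
notch [560.7 129.6] 42.6 20.0
line [550.4 126.3] 31.8 20.6
lugo [492.3 104.9] 30.0 -160.1
lugi [505.9 110.1] 15.5 -161.2
pin [558.9 130.6] 41.4 22.1
blue [575.6 137.1] 59.3 21.8
[528.94743419 118.4304689 ] [ 28.6   0.2 122.5]
```

```bash
python3 -m pendant '[-1,28.6,0.2,40,0,-1,28.6,0.2,80,0,-1,28.6,0.2,112,0,-1,28.6,0.2,122,0,-1,28.6,0.2,122,0,-1,28.6,0.2,122,0]'
python3 - <<'E'
from h import *
p,r,s=st();print(p,s['ft_force'],s['width'])
E
```

```text
time_s: 11.07
tool_pos: [529.3, 119.0, 280.7]
tcp_rot: [-0.243, 0.97, -0.0, -0.001]
ft_force: [-0.5, 0.4, 1.1]
width: 0.004
[529.32024638 118.95177911 280.71324296] [-0.49288425  0.43622928  1.07000368] 0.0043530863350811745
```

```bash
python3 -m pendant '[-1,0,0,4,0,-1,0,0,8,0,-1,0,0,11,0,-1,0,0,13,0,-1,0,0,15,0,-1,0,0,15,0,-1,0,0,15,0]'
python3 -m pendant '[-1,0,0,1.5,0,-1,0,0,3,0,-1,0,0,4.5,0,-1,0,0,6,0,-1,0,0,6,0,-1,0,0,6,0]'
```

```text
time_s: 11.65
tool_pos: [529.9, 118.7, 266.1]
tcp_rot: [-0.243, 0.97, -0.0, 0.001]
ft_force: [0.7, 0.4, 2.0]
width: 0.008
time_s: 12.15
tool_pos: [529.8, 118.7, 259.9]
tcp_rot: [-0.243, 0.97, 0.0, 0.0]
ft_force: [2.4, -0.3, 2.1]
width: 0.007
```

```bash
python3 -m pendant '[-1,0,0,1,0,-1,0,0,2,0,-1,0,0,3,0,-1,0,0,3,0,-1,0,0,3,0]'
```

```text
time_s: 12.57
tool_pos: [529.6, 118.9, 259.2]
tcp_rot: [-0.243, 0.97, -0.001, 0.001]
ft_force: [-5.1, -2.7, 36.4]
width: 0.005
```

```bash
python3 -m pendant '[-1,0,0,-10,0,-1,0,0,-50,0,-1,0,0,-90,0,-1,-30,0,-120,0,-1,-30,0,-145,0,-1,-30,0,-145,0,-1,-30,0,-145,0]'
python3 - <<'E'
from h import *
p,r,s=st();print(p,s['ft_force'],shift([580,-130,405]))
m=bot.camera_model('wrist'); im=save('wrist','w8.png'); np.save('w8m.npy',m,allow_pickle=True)
print(pix(m,[520.8,115,73]))
cv2.imwrite('pics/w8b.png',cv2.resize(im[70:270,140:380,::-1],None,fx=3,fy=3,interpolation=cv2.INTER_CUBIC))
E
```

```text
time_s: 13.15
tool_pos: [555.8, 132.8, 402.6]
tcp_rot: [-0.243, 0.97, -0.0, 0.001]
ft_force: [-0.1, -0.0, -0.8]
width: 0.002
[555.75335997 132.76052562 402.58108242] [-0.0927855  -0.04212474 -0.77645499] [ 102.3 -243.3   -2.4]
[257.49260673 149.58070195]
```

View pics/w8b.png

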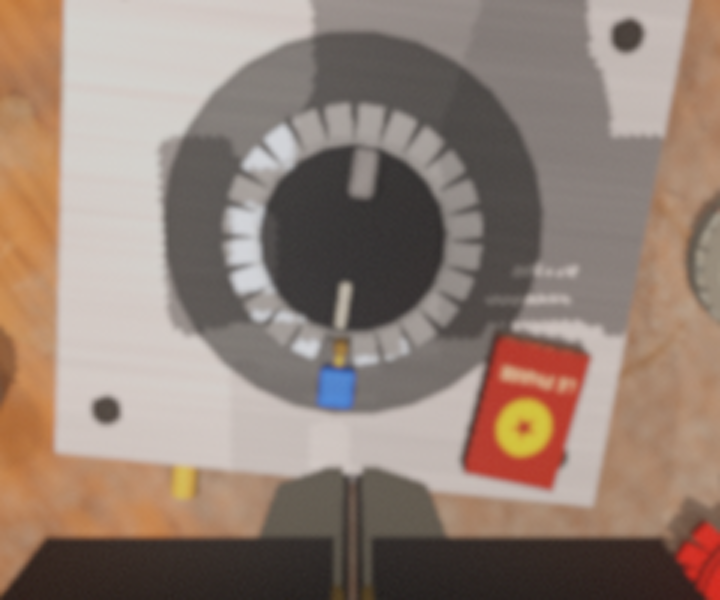

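Between the two pictures the rim's width goes from 268 to 260 px, which fits a 10 mm drop. The pin (341,350) stands in the notch, and the matchbox hasn't moved. Retreating now.

```bash
python3 -m pendant '[-1,14,-34,0,0,-1,28,-68,0,0,-1,42,-102,0,0,-1,56,-136,0,0,-1,70,-170,0,0,-1,84,-204,0,0,-1,100,-240,0,0,-1,100,-240,0,0]'
python3 -m pendant '[-1,0,0,0,0,-1,0,0,0,0,-1,0,0,0,0]'
python3 - <<'E'
from h import *
p,r,s=st();print(p,s['ft_force'],abs(s['dq']).max()); bot.job_done()
E
```

```text
time_s: 13.87
tool_pos: [579.6, -134.8, 399.0]
tcp_rot: [-0.238, 0.971, -0.001, -0.003]
ft_force: [0.5, -1.1, -1.2]
width: 0.005
time_s: 14.12
tool_pos: [580.4, -124.5, 400.9]
tcp_rot: [-0.244, 0.97, 0.001, -0.001]
ft_force: [0.2, 0.3, 0.4]
width: 0.005
[ 580.40865619 -124.51940546  400.85731019] [0.23506095 0.28723207 0.36329078] 0.01113341288563261
the job is handed in; nothing more can be done
```

The crown is turned so its notch sits over the brass pin, pressed fully home on the burner, and the job was handed in at about 14 s of the 54 s allowed.

- **Turning:** I pushed the lug round about 108° counter-clockwise. The first push went about 3° too far. A nudge back then left it about 2.5° short, and a last small push put the notch within about 1.5° of the pin, inside the roughly 3.5° of play.
- **Pressing:** I pressed the cap on the notch side of the axis with closed fingers. The crown went past the 2 mm height where a misplaced notch would have stopped it. It came to a firm stop at 259.2 mm at the tool face, against 259 mm expected when seated, with 36 N on the wrist.
- **Last checks:** The final wrist picture shows the pin in the notch and the rim smaller by an amount that matches a 10 mm drop. The matchbox had not moved.
- **Finish:** The arm ended clear of the hob to its right, with almost no force on the wrist. I took no picture after that last retreat, and the other bystanders were not checked again one by one.

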